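Snap open the router stand in the transmitter room

TASK

The router needs somewhere to stand: swing the back plate of the wide folding stand up and over until it snaps fully open and stays there by itself. Leave the narrow stand beside it folded.

Things in the scene. Friction and masses are not known exactly. Their poses are not given: they have to be found in the camera images.
- wide_flap (a joint): Angle (rad) of the WIDE stand's grey perforated back plate, 164 mm wide, 4 mm thick, reaching 90 mm from the hinge. 0 = folded flat (start); grows as it swings up and over; 1.57 = upright; 1.92 = open stop, leaning 20 degrees back. An over-centre spring presses it shut below about 1.0 (give or take 0.1) and drives it to the open stop above that. Lifting takes about 2 N at the grip.
- wide_pull (a point): Centre of the wide stand's grip: a round grey plastic bar, 18 mm diameter, 34 mm long, parallel to the hinge, on a 14 mm wide tongue reaching 50 mm past the plate's free edge. 140 mm from the hinge; folded, 34 mm above the bench and 45 mm clear of the frame. Axes turn with the plate: y along the bar, x towards the hinge. Pinched on its flat ends (along y) it can pivot between the fingertips.
- wide_hinge (a point): Middle of the wide stand's hinge line, 34 mm above the bench. The stand is a steel frame fixed to the bench, 105 mm deep, 180 mm wide, 28 mm high, hinge at the rear, with two lips 46 mm high at the front corners. Axes: x front to rear, y along the hinge, z up. At plate angle q the grip's centre is at x = -140 cos q, z = 140 sin q mm from here.
- narrow_flap (a joint): Hinge angle (rad) of the NARROW stand, a bystander of the same make and grip but only 100 mm wide; it may be to the left or right of the wide one. 0 = folded (as it starts); it is to stay so.

How it is judged:
By the outcome, as a careful person would: the job done as asked, in the order asked, and still so for the second after the job is handed in, with the robot touching nothing.
It also fails if it takes over 32 s, if anything falls off the work surface, if the arm or the gripper's body presses on something with over 40 N, if the wrist force passes 120 N, or if a joint passes its speed limit or range.

ROBOT

A 6-joint arm with a two-finger parallel gripper is mounted at the origin on the work surface. World frame = base frame: x ahead of the robot, y to its left, z up, the work surface at z = 0. Lengths are in m, angles in rad, forces in N, time in s.
With the tool pointing down it reaches from about 0.375 to 0.9 m from the base axis. Payload 3.1 kg.
Tool frame: the origin (TCP) lies where the fingers leave the gripper's body, on its centre line; the fingertips stand 73 mm ahead of it and the grasp point (between the pads) lies 54 mm ahead of it; z points along the fingers, y is the line along which they close (so a half turn about z gives the same grasp; the last joint's range is limited). The gripper opens to 85 mm and grips with 20 to 120 N. Pads are 22 mm wide; open, the fingers measure 114 mm over their backs; the gripper's body (76 mm by 85 mm) begins 54 mm behind the grasp point. The pads swing forward as they close: fully open they stand 13 mm farther back than shut.
Start: joints at [1.107, 0.527, 1.433, -0, 1.181, -0.178], TCP at [0.176, 0.6, 0.304] pointing down, gripper open.
Joint ranges: [-3.08, 3.08], [-0.75, 2.2], [0.22, 2.44], [-1.43, 4.57], [0, 2.65], [-2.85, 2.85]. Speed limits (rad/s): [2.79, 2.79, 3.14, 3.14, 3.14, 3.14].

INTERFACE

Orientations are given as a unit quaternion [x, y, z, w].
In Python, from station import manip gives the robot as it stands.
- The arm moves only by the shell command python3 -m crank 'ROWS' [FORCE]. ROWS is JSON, a list of rows, each an object with "dp": the shift along the tool's x, y, z normalised to -1 to 1, where 1 is 50 cm, a list of three; "delta_rot": the turn, a rotation vector about the tool's x, y, z normalised to -1 to 1, where 1 is 2 pi rad, a list of three; "fingers": the opening, from -1 (shut) to 1 (fully open). A call has 1 to 12 rows; each row shifts and turns the commanded pose from where the row before left it, along the tool's axes as they then stand; what a row does not reach is not made up. A row lasts 1/12 s, in which the tool goes at most 41.7 mm and 7.16 degrees, less where a joint would pass 70% of its speed; a pose out of reach is approached as far as the arm can. A call with a number of a shift or a turn outside -1 to 1 is refused whole. A call with a gripper value outside its range is refused whole. The fingers move at their own pace and stop on an object; FORCE is the grip in N (left out, the last holds). Time passes only in rows, so rows that do not move let the fingers close. It gives the time, the measured TCP pose, the force, the opening and the grip force at its end, in the units of the state.
- manip.sense(): the state, without advancing time (a new reading comes with each control period).
- manip.snapshot(name): name is "side" or "top"; returns (picture, depth): 400x640x3 uint8, red, green, blue; 400x640 float32, m along the optical axis (not along the pixel's ray), 0 where there is no reading.
- manip.camera_model(name): a dict with "fx", "fy", "cx", "cy" (pixels), "origin" and "attitude" of the camera in the world. Camera axes: x right, y up, looking along -z (the intrinsics and any distortion apply to the point x, -y, -z); pixel columns grow to the right and rows downward; lengths in m; the calibration is good to about 2 mm. A picture is of the moment at which its call begins. camera_model takes no time and is no camera call.
- manip.sign_off(): hands the job in; it is judged then, once.
The state is a dict: "t": time; "q": joint angles; "qd": joint speeds; "tau": joint torques, N m; "tcp_pos": TCP position; "tool_rot": TCP orientation; "force": force on the tool from outside, world axes, zero at the start; "ft_torque": the same for the moment, N m; "finger_gap": opening from 0.0 (shut) to 1.0 (fully open); "gripper_force": force on a finger pad.
Only numpy, scipy, OpenCV 4.12 (cv2) and the standard library are available. Lean on these libraries where they do the work, as an engineer would, in place of code of your own. Each camera call takes 0.05 s, during which the arm holds its last target. There are 200 camera calls.

## Working session

There is one attempt and no reset: what is moved stays moved. The work goes in short steps, Python scripts to look and compute and a shell command to move; the robot and the scene stay as the last step left them, time stands still between calls to the robot, and variables do not carry over. Pictures are saved under pics/ and viewed, at most 10 in all, crops included, and the job is handed in when it is done.

```bash
mkdir -p pics; ls
python3 - <<'E'
from station import manip
import cv2
for n in("top","side"):
    p,d=manip.snapshot(n); cv2.imwrite(f"pics/{n}0.png",p[:,:,::-1]); import numpy as np; np.savez(f"{n}0.npz",p=p,d=d)
    print(n,manip.camera_model(n))
print(manip.sense())
E
```

```text
pics
top {'fx': 429.73676436213043, 'fy': 429.73676436213043, 'cx': 313.88629069430124, 'cy': 201.14194650947798, 'origin': array([ 0.49423611, -0.0301024 ,  0.83893215]), 'attitude': array([ 0.0382849 , -0.02661848, -0.69620263,  0.71632926])}
side {'fx': 397.13658008674093, 'fy': 397.13658008674093, 'cx': 312.13651794361834, 'cy': 198.20823049554224, 'origin': array([ 0.36143064, -0.55933827,  0.56853287]), 'attitude': array([ 0.40599076, -0.06441505, -0.17001086,  0.89561069])}
{'t': 0.1, 'q': array([ 1.10753450e+00,  5.28391971e-01,  1.43376367e+00, -2.98833369e-05,
        1.18143841e+00, -1.78499679e-01]), 'qd': array([-0.00068275, -0.00298624, -0.00337   ,  0.00144479, -0.00074176,
        0.00017931]), 'tau': array([ 3.05408748e-04, -4.43306422e+01, -1.78588378e+01, -1.97035706e-04,
        3.82992293e-03, -6.20148541e-06]), 'tcp_pos': array([0.17532807, 0.59937595, 0.30302316]), 'tool_rot': array([ 1.41894797e-01,  9.89881238e-01, -9.53979214e-04, -3.02510509e-04]), 'force': array([ 0.53476512,  0.84985956, -0.12427608]), 'ft_torque': array([-0.00731028,  0.0073393 , -0.03011966]), 'gripper_force': 0.0, 'finger_gap': 0.9992236623129903}
```

View pics/top0.png

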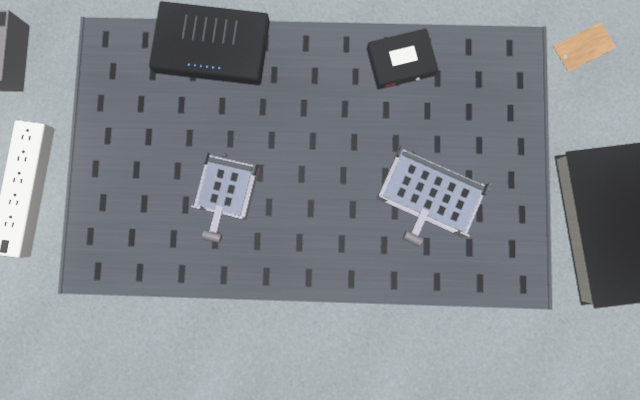

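View pics/side0.png

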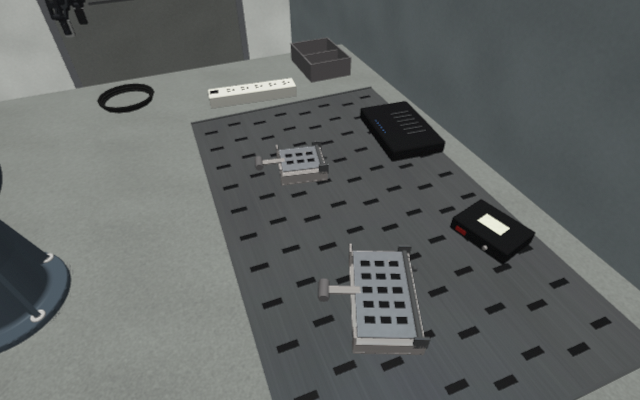

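The wide stand is at right in the top view: plate centred near (433,195), grip near (414,239), hinge on the far upper edge. The narrow one is at left, around (225,190). I'll measure the wide one with depth.

```bash
cat > h.py <<'E'
import numpy as np, cv2
from scipy.spatial.transform import Rotation as R
from station import manip
def cloud(n,d):
    m=manip.camera_model(n); v,u=np.mgrid[:400,:640]
    c=np.stack([(u-m['cx'])/m['fx']*d,-(v-m['cy'])/m['fy']*d,-d],-1)
    return c@R.from_quat(m['attitude']).as_matrix().T+m['origin']
def ray(n,u,v,z):
    m=manip.camera_model(n); w=R.from_quat(m['attitude']).apply([(u-m['cx'])/m['fx'],-(v-m['cy'])/m['fy'],-1])
    return m['origin']+w*(z-m['origin'][2])/w[2]
E
python3 - <<'E'
from h import *
cl={}
for n,box in(("top",(370,140,500,255)),("side",(305,235,440,360))):
    z=np.load(n+"0.npz"); P=cloud(n,z['d']); p=z['p'].astype(int)
    x0,y0,x1,y1=box; w=np.zeros((400,640),bool); w[y0:y1,x0:x1]=1; w&=(z['d']>0)
    up=w&(P[...,2]>.015)&(P[...,2]<.07)
    hsv=cv2.cvtColor(z['p'],cv2.COLOR_RGB2HSV)
    print(n,up.sum(),"bench z",np.median(P[w&~up][:,2]))
    pl=w&(P[...,2]>.026)&(hsv[...,2]>130)&(hsv[...,1]>30)
    k=cv2.morphologyEx(pl.astype(np.uint8),cv2.MORPH_CLOSE,np.ones((13,13)))
    k=cv2.morphologyEx(k,cv2.MORPH_OPEN,np.ones((15,15)))
    c=max(cv2.findContours(k,0,1)[0],key=cv2.contourArea)
    b=cv2.boxPoints(cv2.minAreaRect(c)); Q=np.array([ray(n,*q,.036) for q in b])
    print(b.round(),Q.round(3),np.linalg.norm(np.roll(Q,-1,0)-Q,axis=1).round(3),Q.mean(0))
g=np.load("top0.npz");P=cloud("top",g['d'])
for v in range(230,248,2): print(v,[tuple((P[v,u]*1000).astype(int)) +tuple(g['p'][v,u]) for u in range(402,428,4)])
E
```

```text
top 5430 bench z 0.0011019403830873076
[[384. 195.]
 [402. 155.]
 [482. 190.]
 [463. 231.]] [[ 0.582 -0.146  0.036]
 [ 0.66  -0.179  0.036]
 [ 0.597 -0.329  0.036]
 [ 0.52  -0.295  0.036]] [0.085 0.162 0.084 0.161] [ 0.59005101 -0.2373018   0.036     ]
side 6873 bench z -8.712932501242499e-05Traceback (most recent call last):
  File "<stdin>", line 12, in <module>
ValueError: max() iterable argument is empty
```

Run:
```python
from h import *
print("top grip ray",ray("top",414,239,.04),"side grip ray",ray("side",323,289,.036))
g=np.load("top0.npz");P=cloud("top",g['d'])
w=np.zeros((400,640),bool); w[226:250,398:432]=1
s=P[w&(P[...,2]>.036)&(P[...,2]<.06)]
ex=np.array([.921,-.39]);ey=np.array([.39,.921]);H=np.array([.6285,-.254])
l=np.c_[(s[:,:2]-H)@ex,(s[:,:2]-H)@ey,s[:,2]]*1000
l=l[l[:,0]<-125]; print(len(l),l.min(0),l.max(0),l.mean(0),np.median(l,0))
S=np.load("side0.npz");P=cloud("side",S['d'])[265:310,310:345].reshape(-1,3)
s=P[(P[:,2]>.03)&(P[:,2]<.06)]
l=np.c_[(s[:,:2]-H)@ex,(s[:,:2]-H)@ey,s[:,2]]*1000
l=l[l[:,0]<-125]; print(len(l),l.min(0),l.max(0),l.mean(0),np.median(l,0))
```

```text
top grip ray [ 0.50260679 -0.20260691  0.04      ] side grip ray [ 0.50275681 -0.20459091  0.036     ]
179 [-144.72865209  -15.82964656   36.02537478] [-125.5424837    17.76490357   45.89457228] [-135.96611876    1.11684693   40.90822242] [-136.22475611    0.95072128   41.09361723]
232 [-143.07946347  -21.08422085   30.06142318] [-125.36341888   14.31630524   43.71303499] [-133.7739673    -6.28663308   38.66009372] [-133.49187496   -7.10879339   39.39661192]
```

Plate measures 162 × 85 mm, and the grip is at about (0.503, -0.202). Two rays agree with the geometry to 3 mm, so I'm heading over via (0.45, 0.2).

```bash
python3 -m crank '[{"dp":[-0.063,-0.051,0],"delta_rot":[0,0,0],"fingers":1},{"dp":[-0.063,-0.051,0],"delta_rot":[0,0,0],"fingers":1},{"dp":[-0.063,-0.051,0],"delta_rot":[0,0,0],"fingers":1},{"dp":[-0.063,-0.051,0],"delta_rot":[0,0,0],"fingers":1},{"dp":[-0.063,-0.051,0],"delta_rot":[0,0,0],"fingers":1},{"dp":[-0.063,-0.051,0],"delta_rot":[0,0,0],"fingers":1},{"dp":[-0.063,-0.051,0],"delta_rot":[0,0,0],"fingers":1},{"dp":[-0.063,-0.051,0],"delta_rot":[0,0,0],"fingers":1},{"dp":[-0.063,-0.051,0],"delta_rot":[0,0,0],"fingers":1},{"dp":[-0.063,-0.051,0],"delta_rot":[0,0,0],"fingers":1},{"dp":[-0.063,-0.051,0],"delta_rot":[0,0,0],"fingers":1},{"dp":[-0.063,-0.051,0],"delta_rot":[0,0,0],"fingers":1}]' 40
cat >> h.py <<'E'
def to(x,y,z):
    s=manip.sense(); T=R.from_quat(s['tool_rot']); d=T.inv().apply(np.array([x,y,z])-s['tcp_pos'])
    ty=T.apply([0,1,0]); yaw=np.degrees(np.arctan2(ty[1],ty[0]))
    print("tcp",s['tcp_pos'].round(4),"toolz",T.apply([0,0,1]).round(3),"dp units",(d/.5).round(4),"yaw y",yaw.round(2),"q",s['q'].round(2),"t",s['t'],"F",s['force'].round(1),"gap",s['finger_gap'],s['gripper_force'])
E
python3 -c "
from h import *
to(.503,-.202,.2)"
```

```text
t: 1.1
tcp_pos: [0.4529, 0.1981, 0.3037]
tool_rot: [0.142, 0.99, -0.0, -0.0]
force: [0.4, -0.2, 0.0]
finger_gap: 0.995
gripper_force: 0.0
tcp [0.4529 0.1981 0.3037] toolz [-0.001  0.    -1.   ] dp units [-0.3212 -0.7397  0.2074] yaw y 73.68 q [ 0.19  0.35  1.75  0.    1.04 -1.1 ] t 1.1 F [ 0.4 -0.2  0. ] gap 0.9949689983621903 0.0
```

```bash
python3 -m crank '[{"dp":[-0.029,-0.067,0.019],"delta_rot":[0,0,0],"fingers":1},{"dp":[-0.029,-0.067,0.019],"delta_rot":[0,0,0],"fingers":1},{"dp":[-0.029,-0.067,0.019],"delta_rot":[0,0,0],"fingers":1},{"dp":[-0.029,-0.067,0.019],"delta_rot":[0,0,0],"fingers":1},{"dp":[-0.029,-0.067,0.019],"delta_rot":[0,0,0],"fingers":1},{"dp":[-0.029,-0.067,0.019],"delta_rot":[0,0,0],"fingers":1},{"dp":[-0.029,-0.067,0.019],"delta_rot":[0,0,0],"fingers":1},{"dp":[-0.029,-0.067,0.019],"delta_rot":[0,0,0],"fingers":1},{"dp":[-0.029,-0.067,0.019],"delta_rot":[0,0,0],"fingers":1},{"dp":[-0.029,-0.067,0.019],"delta_rot":[0,0,0],"fingers":1},{"dp":[-0.029,-0.067,0.019],"delta_rot":[0,0,0],"fingers":1},{"dp":[0,0,0],"delta_rot":[0,0,0.0185],"fingers":1}]'
python3 - <<'E'
from h import *
to(.503,-.202,.088)
p,d=manip.snapshot("side"); cv2.imwrite("pics/side1.png",cv2.resize(p[180:380,220:480,::-1],None,fx=3,fy=3))
E
```

```text
t: 2.1
tcp_pos: [0.5033, -0.2054, 0.1979]
tool_rot: [0.202, 0.979, -0.002, 0.002]
force: [1.2, 0.1, 0.2]
finger_gap: 1.002
gripper_force: 0.0
tcp [ 0.5033 -0.2054  0.1979] toolz [ 0.002 -0.004 -1.   ] dp units [0.0041 0.0065 0.2198] yaw y 66.66 q [-0.59  0.57  1.74 -0.    0.83 -1.75] t 2.1 F [1.2 0.1 0.2] gap 1.0018429373000564 0.0
```

View pics/side1.png

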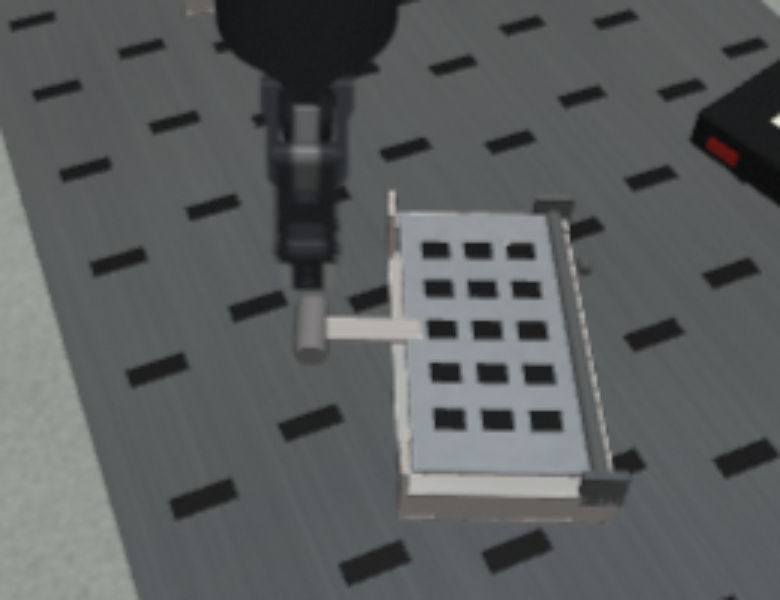

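The fingers (tips around (310,280) in the crop) are centred above the grip bar (311,328), so I'm descending to pinch its ends.

```bash
python3 -m crank '[{"dp":[0.004,0.0065,0.045],"delta_rot":[0,0,0],"fingers":1},{"dp":[0,0,0.045],"delta_rot":[0,0,0],"fingers":1},{"dp":[0,0,0.045],"delta_rot":[0,0,0],"fingers":1},{"dp":[0,0,0.045],"delta_rot":[0,0,0],"fingers":1},{"dp":[0,0,0.043],"delta_rot":[0,0,0],"fingers":1},{"dp":[0,0,0],"delta_rot":[0,0,0],"fingers":-1},{"dp":[0,0,0],"delta_rot":[0,0,0],"fingers":-1},{"dp":[0,0,0],"delta_rot":[0,0,0],"fingers":-1},{"dp":[0,0,0],"delta_rot":[0,0,0],"fingers":-1},{"dp":[0,0,0],"delta_rot":[0,0,0],"fingers":-1},{"dp":[0,0,0],"delta_rot":[0,0,0],"fingers":-1},{"dp":[0,0,0],"delta_rot":[0,0,0],"fingers":-1}]' 40
python3 - <<'E'
from h import *
to(.503,-.202,.088)
p,d=manip.snapshot("side"); cv2.imwrite("pics/side2.png",cv2.resize(p[180:380,220:480,::-1],None,fx=3,fy=3))
E
```

```text
t: 3.15
tcp_pos: [0.5, -0.199, 0.0904]
tool_rot: [0.197, 0.98, -0.003, 0.0]
force: [-13.0, -16.9, 5.1]
finger_gap: 0.39
gripper_force: 41.4
tcp [ 0.5    -0.199   0.0904] toolz [-0.001 -0.007 -1.   ] dp units [-0.0079 -0.0032  0.0049] yaw y 67.28 q [-0.58  0.75  1.8  -0.01  0.59 -1.75] t 3.15 F [-13.  -16.9   5.1] gap 0.39003560910795715 41.43674433231354
```

View pics/side2.png

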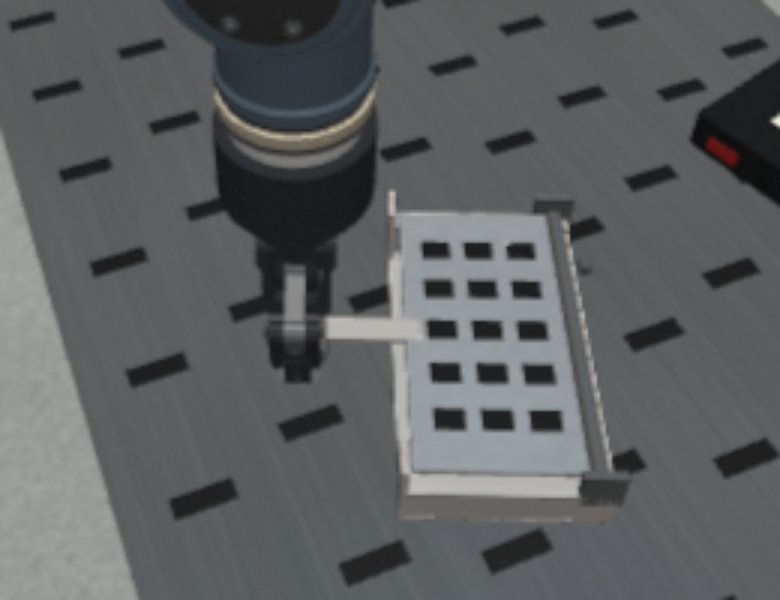

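Gap is 33 mm with 41 N grip, so the bar is pinched on its ends. I'm starting the arc to 0.6 rad, with a slight sideways shift to relieve the load.

```bash
python3 -m crank '[{"dp":[0,-0.002,0],"delta_rot":[0,0,0],"fingers":-1},{"dp":[-0.0014,-0.002,-0.028],"delta_rot":[0,0,0],"fingers":-1},{"dp":[-0.0042,0,-0.0276],"delta_rot":[0,0,0],"fingers":-1},{"dp":[-0.0069,0,-0.0272],"delta_rot":[0,0,0],"fingers":-1},{"dp":[-0.0096,0,-0.0262],"delta_rot":[0,0,0],"fingers":-1},{"dp":[-0.0122,0,-0.0252],"delta_rot":[0,0,0],"fingers":-1},{"dp":[-0.0146,0,-0.0239],"delta_rot":[0,0,0],"fingers":-1},{"dp":[0,0,0],"delta_rot":[0,0,0],"fingers":-1}]' 40
python3 - <<'E'
from h import *
to(.632-.921*.14*np.cos(.6),-.2555+.39*.14*np.cos(.6),.088+.14*np.sin(.6))
p,d=manip.snapshot("side"); cv2.imwrite("pics/side3.png",cv2.resize(p[130:380,200:500,::-1],None,fx=2.4,fy=2.4))
E
```

```text
t: 3.87
tcp_pos: [0.5235, -0.2093, 0.1707]
tool_rot: [0.198, 0.98, -0.003, 0.002]
force: [-5.1, -9.5, -1.1]
finger_gap: 0.387
gripper_force: 40.7
tcp [ 0.5235 -0.2093  0.1707] toolz [ 0.002 -0.007 -1.   ] dp units [-0.0047 -0.0004  0.0073] yaw y 67.12 q [-0.58  0.63  1.7  -0.01  0.8  -1.74] t 3.8667 F [-5.1 -9.5 -1.1] gap 0.38704622889060003 40.658637285232544
```

View pics/side3.png

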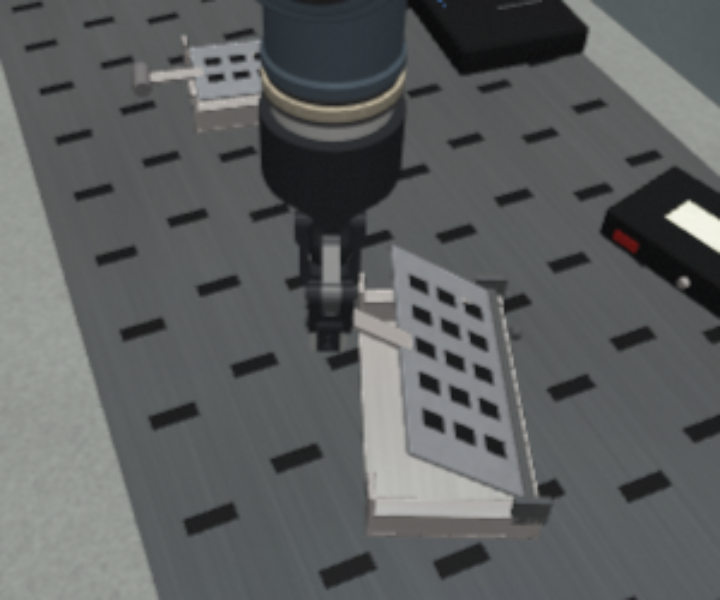

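The plate is swinging with the grip: it is raised about 0.6 rad, the bar held at (330,300), and the narrow stand is still folded. Continuing past over-centre to 1.6.

```bash
python3 -m crank '[{"dp":[-0.017,-0.002,-0.0223],"delta_rot":[0,0,0],"fingers":-1},{"dp":[-0.0191,-0.002,-0.0205],"delta_rot":[0,0,0],"fingers":-1},{"dp":[-0.0211,0,-0.0184],"delta_rot":[0,0,0],"fingers":-1},{"dp":[-0.0228,0,-0.0163],"delta_rot":[0,0,0],"fingers":-1},{"dp":[-0.0243,0,-0.0139],"delta_rot":[0,0,0],"fingers":-1},{"dp":[-0.0255,0,-0.0115],"delta_rot":[0,0,0],"fingers":-1},{"dp":[-0.0265,0,-0.0088],"delta_rot":[0,0,0],"fingers":-1},{"dp":[-0.0274,0,-0.0062],"delta_rot":[0,0,0],"fingers":-1},{"dp":[-0.0278,0,-0.0033],"delta_rot":[0,0,0],"fingers":-1},{"dp":[-0.028,0,-0.0005],"delta_rot":[0,0,0],"fingers":-1},{"dp":[0,0,0],"delta_rot":[0,0,0],"fingers":-1}]' 40
python3 - <<'E'
from h import *
q=1.8
to(.632-.921*.14*np.cos(q),-.2555+.39*.14*np.cos(q),.09+.14*np.sin(q))
p,d=manip.snapshot("side"); cv2.imwrite("pics/side4.png",cv2.resize(p[80:380,200:540,::-1],None,fx=2,fy=2))
E
```

```text
t: 4.83
tcp_pos: [0.6349, -0.2568, 0.2322]
tool_rot: [0.199, 0.98, -0.002, 0.004]
force: [-1.5, -1.2, 9.1]
finger_gap: 0.39
gripper_force: 44.0
tcp [ 0.6349 -0.2568  0.2322] toolz [ 0.006 -0.005 -1.   ] dp units [-0.0573  0.0001  0.0123] yaw y 67.06 q [-0.55  0.68  1.34 -0.    1.11 -1.72] t 4.8333 F [-1.5 -1.2  9.1] gap 0.3900053098325952 43.980170488357544
```

View pics/side4.png

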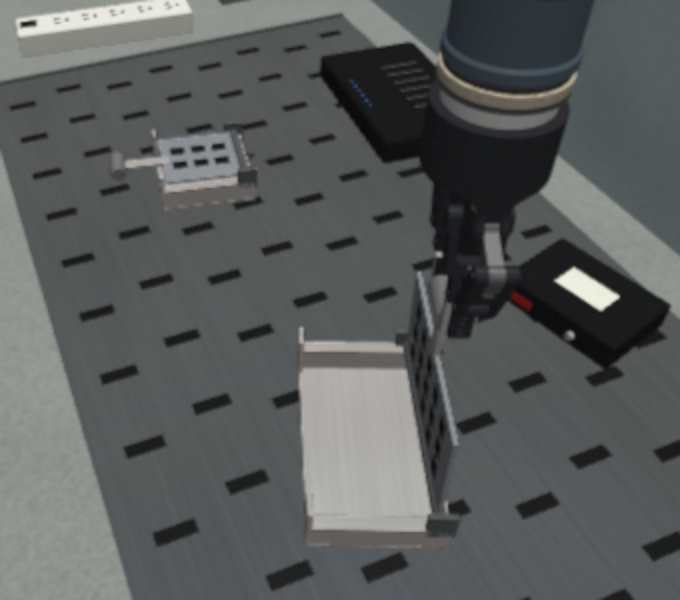

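The plate is upright at about 1.6, seen edge-on near (435,375). Driving to about 1.85, then releasing and backing up.

```bash
python3 -m crank '[{"dp":[-0.0275,0,0.003],"delta_rot":[0,0,0],"fingers":-1},{"dp":[-0.0270,0,0.006],"delta_rot":[0,0,0],"fingers":-1},{"dp":[-0.011,0,0.003],"delta_rot":[0,0,0],"fingers":-1},{"dp":[0,0,0],"delta_rot":[0,0,0],"fingers":1},{"dp":[0,0,0],"delta_rot":[0,0,0],"fingers":1},{"dp":[0,0,0],"delta_rot":[0,0,0],"fingers":1},{"dp":[0,0,0],"delta_rot":[0,0,0],"fingers":1},{"dp":[0,0,0],"delta_rot":[0,0,0],"fingers":1},{"dp":[0,0,0],"delta_rot":[0,0,0],"fingers":1},{"dp":[0,0,0],"delta_rot":[0,0,0],"fingers":1}]'
python3 -c "
from h import *
to(.632,-.2555,.33)"
```

```text
t: 5.72
tcp_pos: [0.6625, -0.2673, 0.2216]
tool_rot: [0.199, 0.98, 0.0, -0.0]
force: [0.7, 0.0, -0.3]
finger_gap: 0.997
gripper_force: 0.0
tcp [ 0.6625 -0.2673  0.2216] toolz [-0.001  0.    -1.   ] dp units [ 0.0655 -0.002  -0.2167] yaw y 67.03 q [-0.54  0.74  1.26 -0.    1.15 -1.71] t 5.7167 F [ 0.7  0.  -0.3] gap 0.9970394720778929 0.0
```

```bash
python3 -m crank '[{"dp":[0,0,-0.04],"delta_rot":[0,0,0],"fingers":1},{"dp":[0,0,-0.05],"delta_rot":[0,0,0],"fingers":1},{"dp":[0,0,-0.05],"delta_rot":[0,0,0],"fingers":1},{"dp":[0,0,-0.05],"delta_rot":[0,0,0],"fingers":1},{"dp":[0,0,-0.05],"delta_rot":[0,0,0],"fingers":1},{"dp":[0,0,-0.04],"delta_rot":[0,0,0],"fingers":1},{"dp":[0,0,0],"delta_rot":[0,0,0],"fingers":1},{"dp":[0,0,0],"delta_rot":[0,0,0],"fingers":1}]'
python3 - <<'E'
from h import *
p,d=manip.snapshot("side"); cv2.imwrite("pics/side5.png",cv2.resize(p[80:380,200:540,::-1],None,fx=2,fy=2))
P=cloud("side",d); ex=np.array([.921,-.39]);ey=np.array([.39,.921]);H=np.array([.632,-.2555])
s=P[80:380,200:540].reshape(-1,3); l=np.c_[(s[:,:2]-H)@ex,(s[:,:2]-H)@ey,s[:,2]-.034]
m=(l[:,2]>.03)&(l[:,2]<.085)&(abs(l[:,1])<.08)&(abs(l[:,0])<.08)
f=np.polyfit(l[m,2],l[m,0],1); print(m.sum(),"plate angle",np.pi/2+np.arctan(f[0])); to(0,0,0)
E
```

```text
t: 6.38
tcp_pos: [0.663, -0.2677, 0.3633]
tool_rot: [0.199, 0.98, -0.001, 0.001]
force: [0.2, 0.8, -1.4]
finger_gap: 1.004
gripper_force: 0.0
2238 plate angle 1.9307979866756124
tcp [ 0.6623 -0.2673  0.3614] toolz [-0.001  0.    -1.   ] dp units [ 1.4278 -0.025   0.7237] yaw y 67.02 q [-0.54  0.61  1.11  0.    1.42 -1.71] t 6.4333 F [ 0.   0.4 -0.7] gap 1.0013330595830516 0.0
```

View pics/side5.png

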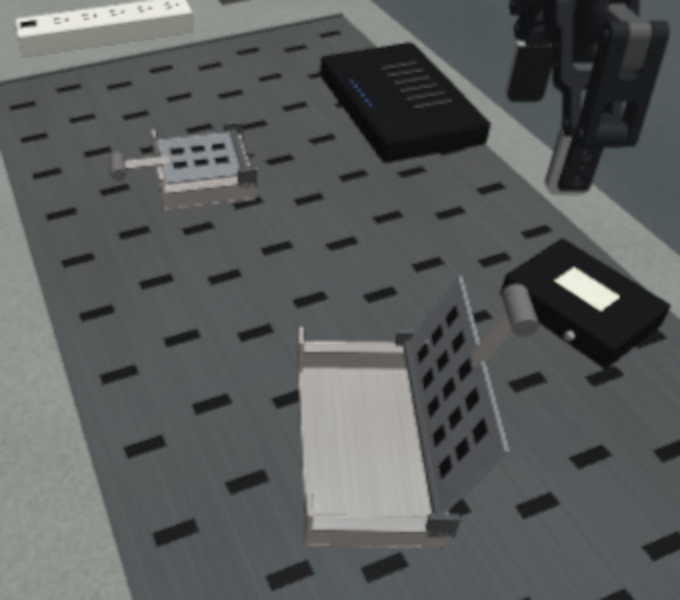

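The wide plate leans back at the open stop (measured 1.93), with its grip free at (520,308). The narrow stand at (190,165) is still folded and the gripper is clear.

```bash
python3 -c "
from station import manip
print(manip.sign_off())"
```

```text
the job is handed in; nothing more can be done
None
```

The wide stand's back plate is fully open and stays there by itself (measured 1.93 rad, stop at 1.92), the narrow stand is still folded, and the job is handed in at about 6.4 s.

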